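# Free the dressing stone from a clamp with an unmarked thread

### The arm

A 6-joint arm with a two-finger parallel gripper is mounted at the origin on the work surface. World frame = base frame: x ahead of the robot, y to its left, z up, the work surface at z = 0. Lengths are in m, angles in rad, forces in N, time in s.
With the tool pointing down it reaches from about 0.275 to 0.875 m from the base axis. Payload 12.5 kg.
Tool frame: the origin (TCP) lies on the front face of the gripper's body, between the roots of the fingers; the fingertips stand 73 mm ahead of it and the grasp point (between the pads) lies 54 mm ahead of it; z points along the fingers, y is the line along which they close (so a half turn about z gives the same grasp; the last joint's range is limited). The gripper opens to 85 mm and grips with 20 to 120 N. Pads are 22 mm wide; open, the fingers measure 114 mm over their backs; the gripper's body (76 mm by 85 mm) begins 54 mm behind the grasp point. The pads swing forward as they close: fully open they stand 13 mm farther back than shut.
Start: joints at [-1.222, 0.351, 1.652, -0, 1.139, -0.085], TCP at [0.231, -0.499, 0.304] pointing down, gripper open.
Joint ranges: [-2.75, 2.75], [-0.79, 2.1], [0.01, 2.65], [-1.57, 4.71], [0.07, 3.14], [-2.87, 2.87]. Speed limits (rad/s): [2.22, 2.22, 2.79, 3.14, 3.14, 3.14].

### API

Orientations are given as a unit quaternion [x, y, z, w].
In Python, from rig import env gives the robot as it stands.
- The arm moves only by the tool servo_tool, never from a script. Its argument "rows" is text: rows parted by semicolons, each of 4 numbers parted by spaces: the shift along the world's x, y, z in m, then the turn about the world's z in rad. In form: tx ty tz turn; .... A call has 1 to 8 rows; each row shifts and turns the commanded pose from where the row before left it; what a row does not reach is not made up. A row lasts 1/8 s, in which the tool goes at most 62.5 mm and 10.7 degrees, less where a joint would pass 70% of its speed; a pose out of reach is approached as far as the arm can. A call with a gripper value outside its range is refused whole. "gripper" is the finger opening in m, from 0 to 0.0854, set as the call begins (left out, the last holds). The fingers move at their own pace and stop on an object; the grip force is fixed at half the most. Time passes only in rows, so rows that do not move let the fingers close. It gives the time, the measured TCP pose, the force, the opening and the grip force at its end, in the units of the state.
- env.get_state(): the state, without advancing time (a new reading comes with each control period).
- env.snapshot(name): name is "scene" or "top" or "wrist"; returns a dict with "img" (480x640x3 uint8, red, green, blue), "fx", "fy", "cx", "cy" (pixels), "rvec" (rotation vector, rad) and "tvec" (3), from world to camera coordinates, as OpenCV has them. Camera axes: x right, y down, z forward; pixel columns grow to the right and rows downward; lengths in m; the calibration is good to about 2 mm. The wrist camera is an equidistant fisheye: a pixel r from the principal point sees the ray r / f radians off the axis. A picture is of the moment at which its call begins. There is no depth.
- env.hand_in(): hands the job in; it is judged then, once.
The state is a dict: "t": time; "joint_pos": joint angles; "qvel": joint speeds; "joint_efforts": joint torques, N m; "tool_pos": TCP position; "tool_rot": TCP orientation; "ft_force": force on the tool from outside, world axes, zero at the start; "ft_torque": the same for the moment, N m; "opening": finger opening in m; "grip_force": force on a finger pad.
Only numpy, scipy, OpenCV 4.12 (cv2) and the standard library are available. Lean on these libraries where they do the work, as an engineer would, in place of code of your own. Each camera call takes 0.05 s, during which the arm holds its last target. There are 200 camera calls.

### The job

The dressing stone is locked in the bench clamp, and nobody knows whether its screw has a right- or a left-hand thread: feel which way the cross bar gives and never strain it against a stop, for the bar's slender spring neck is easily overwound. Unscrew it by at least 110 degrees, which swings the clamp arm well clear of the stone, and leave it so; then draw the stone out along its channel and lay it flat in the wooden tray, groove up, without dropping it. Leave the other things on the bench where they are.

Things in the scene. Friction and masses are not known exactly. Their poses are not given: they have to be found in the camera images.
- clamp: Bench clamp, cream block on a dark foot 225 x 90 mm and 8 mm high, fixed to the bench. Origin on the bench under the clamp; z up. The upright screw stands at x = +60 mm, y = 0. The stone lies along x on a ledge 30 mm above the bench, against an end wall at x = +40 mm; the way out is along -x.
- channel_mouth (a point): Mouth of the stone's channel, on the ledge 30 mm above the bench, at x = -10 mm of the clamp. From here to the end wall the channel is 27 mm wide with cheeks 10 mm high; out along -x, to x = -107 mm, only a rail 12 mm wide carries the stone, so fingers fit down both its sides there. Drawn out by 50 mm or more the stone is clear of cheeks and arm and can be lifted.
- bar_mid (a point): Middle of the dark cross bar on top of the screw, on the screw's axis, 107 mm above the bench. The bar is 80 mm long (its own y axis), 12 mm thick (x), 18 mm high (98 to 116 mm above the bench); pinch it across its thickness at the middle, from above, fingertips 70 mm or more above the bench, over the clamp arm. The bar stays at its height as it turns.
- clamp_screw (a joint): Turn of the screw (rad), positive anticlockwise from above; 0 at the start, tight. It opens one way only, positive in some clamps, negative in others: this cannot be seen. The wrong way is solidly blocked within 0.03 rad; the right way has about 0.1 N m of friction and a stop at 2.4 rad; it stays where left. The clamp arm turns with it and is clear of the stone from about 0.8 rad.
- cross_bar (a joint): Wind-up of the bar against the screw (rad, same sign as the screw), 0 when unloaded. The neck is a spring of 2 N m per rad: about 0.05 while the screw turns freely, more when it is blocked. Beyond 0.25 either way (0.5 N m) it is overwound and the job is spoilt.
- dog_tip (a point): Top of the clamp arm over its pin, 62 mm above the bench. The flat steel arm, 24 mm wide and 10 mm thick, is fixed on the screw and turns level with it; at the start it points along the clamp's -x, over the stone, and reaches 10 mm past this point, which is 42 mm from the screw's axis. An 8 mm pin under it stands 6 mm deep in the stone's groove and holds the stone captive.
- tray: Light wooden open tray, 190 x 110 mm outside (long along its x axis), walls 5 mm thick and 16 mm high, fixed to the bench. Origin under its centre, on the bench; its floor is 5 mm thick, so the stone lying in it has its centre 15 mm above the bench. The stone fits lengthwise.
- tumbler: Bystander: plain glass tumbler, 68 mm wide, 75 mm high; origin at its underside (or on its axis when lying). Leave it alone.
- bowl: Bystander: glass bowl, 130 mm wide, 60 mm high; origin at its underside (or on its axis when lying). Leave it alone.
- felt_wheel: Bystander: flat cork polishing disc, 80 mm wide, 22 mm high, lying flat; origin at its underside (or on its axis when lying). Leave it alone.
- cut_wheel: Bystander: flat red-brown cutting wheel, 110 mm wide, 14 mm high, lying flat; origin at its underside (or on its axis when lying). Leave it alone.
- brush: Bystander: hand brush lying flat; origin at its underside (or on its axis when lying). Leave it alone.
- wrench: Bystander: steel wrench lying flat; origin at its underside (or on its axis when lying). Leave it alone.
- stone: Dressing stone: origin at the centre of its underside; a grey stone bar 150 mm long (its x axis, along the clamp's x at the start), 22 mm wide (y), 20 mm high (z up), about 0.14 kg, centre 40 mm above the bench at the start, at x = -37 mm of the clamp. A groove 20 mm wide and 7 mm deep crosses its top 55 mm from the centre towards +x (the clamped end).
- stone_mid (a point): Centre of the dressing stone, 10 mm above its underside; same axes.
There are look-alikes about, which are no part of the job. Leave any blue or red look-alike of the clamp alone.

How it is judged:
On the way, in this order (a step that is already met when the one before it is completed fails the run):
1. the clamp screw is unscrewed by at least 1.85 rad ((value of joint clamp_screw above 1.85 rad or value of joint clamp_screw below -1.85 rad)), for 0.2 s.
2. the stone is drawn clear of the clamp (horizontal distance between stone_mid and bar_mid above 0.145 m), for 0.1 s.
At the end, for the whole second after the job is handed in: The stone lies flat, groove up, on the floor of the tray, wholly inside its walls (centre within 22 mm of the tray's centre lengthwise, 42 mm crosswise, 10 to 19 mm above the bench, tilted under 0.1 rad), released and at rest, and the clamp screw still stands at least 1.85 rad unscrewed ((value of joint clamp_screw above 1.85 rad or value of joint clamp_screw below -1.85 rad) and x of stone_mid in the frame of tray between -0.022 and 0.022 m and y of stone_mid in the frame of tray between -0.042 and 0.042 m and z of stone_mid in the frame of tray between 0.01 and 0.019 m and angle between stone_mid's own z axis and vertical below 0.1 rad and linear speed of stone below 0.02 m/s and contact force between the fingers and stone below 0.1 N); the robot touches nothing.
It fails at once if the cross bar is overwound by more than 0.25 rad (value of joint cross_bar above 0.25 rad or value of joint cross_bar below -0.25 rad).
It fails at once if the stone is dropped (moves faster than 0.6 m/s with the fingers not touching it) (linear speed of stone above 0.6 m/s and contact force between the fingers and stone below 0.05 N).
It fails at once if a bystander is moved by more than 30 mm (distance of any of tumbler, bowl, felt_wheel, cut_wheel, brush, wrench from where it was at the start of the episode above 0.03 m).
It also fails if it takes over 69 s, if anything falls off the work surface, if the arm or the gripper's body presses on something with over 40 N, if the wrist force passes 120 N, or if a joint passes its speed limit or range.

## Working session

There is one attempt and no reset: what is moved stays moved. The work goes in short steps, Python scripts to look and compute and a tool call to move; the robot and the scene stay as the last step left them, time stands still between calls to the robot, and variables do not carry over. Pictures are saved under pics/ and viewed, at most 10 in all, crops included, and the job is handed in when it is done.

Besides the shell and the picture viewer there is one more tool, called after ">>>" in YAML: its name, and indented under it one key for each argument. servo_tool: Moves the arm, as the interface text tells. Its arguments: {"type":"object","properties":{"rows":{"type":"string"},"gripper":{"type":"number"}},"required":["rows"]}

```bash
mkdir -p pics; ls
cat > h.py <<'E'
import numpy as np, cv2
from rig import env
def snap(n,f=None):
    s=env.snapshot(n)
    if f: cv2.imwrite('pics/'+f+'.png',s['img'][:,:,::-1])
    return s
def ray(s,u,v,wrist=False):
    x=(u-s['cx'])/s['fx'];y=(v-s['cy'])/s['fy']
    if wrist:
        r=np.hypot(x,y);k=np.sin(r)/max(r,1e-9);d=np.array([x*k,y*k,np.cos(r)])
    else: d=np.array([x,y,1.])
    R=cv2.Rodrigues(np.array(s['rvec'],float))[0];t=np.array(s['tvec'],float).ravel()
    return -R.T@t,R.T@d
def onz(s,u,v,z,wrist=False):
    c,d=ray(s,u,v,wrist);return c+d*(z-c[2])/d[2]
def proj(s,p,wrist=False):
    R=cv2.Rodrigues(np.array(s['rvec'],float))[0];q=R@np.array(p)+np.array(s['tvec'],float).ravel()
    if wrist:
        r=np.hypot(q[0],q[1]);a=np.arctan2(r,q[2]);x,y=q[0]/r*a,q[1]/r*a
    else: x,y=q[:2]/q[2]
    return np.array([s['cx']+s['fx']*x,s['cy']+s['fy']*y])
E
python3 - <<'E'
from h import *
import pickle
for n in('top','scene'):
    s=snap(n,n+'0');pickle.dump(s,open(n+'0.pkl','wb'))
    c,d=ray(s,s['cx'],s['cy']);print(n,c,d,s['fx'])
print(env.get_state())
E
```

```text
pics
top [0.35856599 0.00866246 1.51189191] [ 0.07574213 -0.01575494 -0.99700296] 566.0558674713188
scene [ 0.92716918 -0.6624185   1.08607054] [-0.37757159  0.51511075 -0.76948074] 474.81378094492817
{'t': 0.1, 'joint_pos': array([-1.22160324e+00,  3.51180351e-01,  1.65236126e+00, -2.03376729e-05,
        1.13910461e+00, -8.45989611e-02]), 'qvel': array([ 9.37414910e-04, -4.93968425e-04, -3.02484215e-03,  8.88965921e-04,
       -2.00874573e-04, -9.42663378e-05]), 'joint_efforts': array([ 1.06881421e-04, -5.06833398e+01, -2.91874355e+01, -1.31123893e-04,
        2.64816037e-03, -1.22708124e-05]), 'tool_pos': array([ 0.23111661, -0.49883735,  0.30341287]), 'tool_rot': array([ 9.76569074e-01,  2.15203544e-01, -7.86416495e-05, -5.20961051e-04]), 'ft_force': array([-0.63713939, -0.77489696,  0.08632351]), 'ft_torque': array([ 0.00854139, -0.01170731, -0.00718645]), 'grip_force': 0.0, 'opening': 0.0855831142634596}
```

View pics/top0.png

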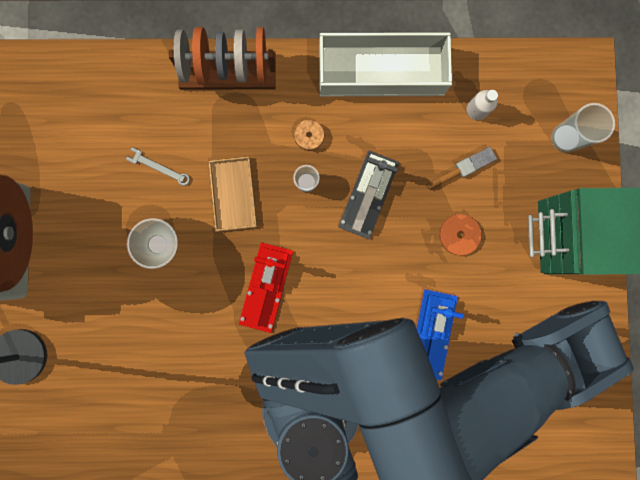

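View pics/scene0.png

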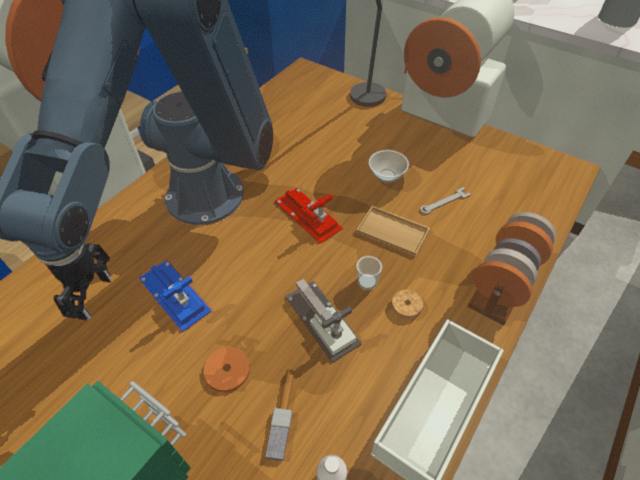

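The top view shows the cream and dark clamp at about (370,195) with its screw end up near (380,165). The wooden tray is at (233,195), the tumbler at (306,178), and the red and blue look-alikes at (267,287) and (438,330). I'll enlarge the clamp next.

Run:
```python
import pickle,cv2,numpy as np
a=pickle.load(open('top0.pkl','rb'))['img'][140:250,320:420,::-1];b=pickle.load(open('scene0.pkl','rb'))['img'][265:375,270:370,::-1]
c=np.hstack([cv2.resize(x,(400,440),interpolation=cv2.INTER_CUBIC) for x in(a,b)]);cv2.imwrite('pics/c1.png',c)
from h import *
t=pickle.load(open('top0.pkl','rb'));hsv=cv2.cvtColor(t['img'],cv2.COLOR_RGB2HSV)
for n,(u,v) in dict(corner1=(370,152),c2=(399,160),c3=(341,229),c4=(370,238)).items(): print(n,onz(t,u,v,.008).round(3))
for n,(u,v) in dict(t1=(210,161),t2=(250,158),t3=(257,227),t4=(217,231)).items(): print(n,onz(t,u,v,.016).round(3))
```

```text
corner1 [ 0.682 -0.167  0.008]
c2 [ 0.66  -0.245  0.008]
c3 [ 0.474 -0.086  0.008]
c4 [ 0.45  -0.163  0.008]
t1 [0.658 0.262 0.016]
t2 [0.666 0.155 0.016]
t3 [0.481 0.137 0.016]
t4 [0.471 0.242 0.016]
```

View pics/c1.png

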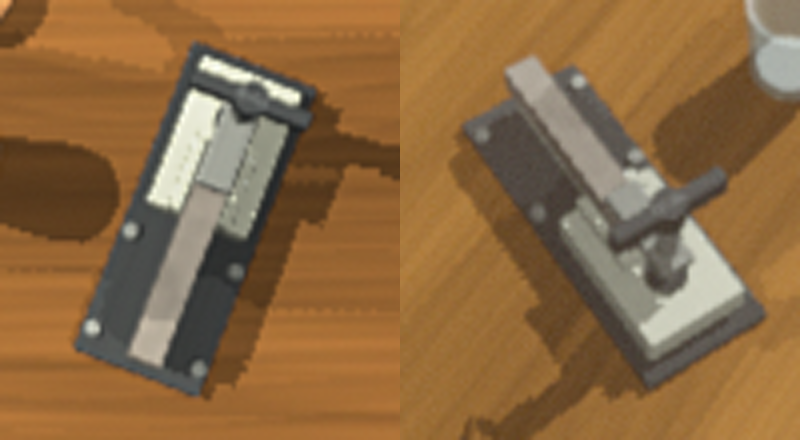

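The enlarged views show the bar's middle at top-image pixel (384.2,164.5). The arm points down the clamp's -x and the stone runs to about (357,230). Next I'll compute the poses.

Run:
```python
from h import *
import pickle
t=pickle.load(open('top0.pkl','rb'));s=pickle.load(open('scene0.pkl','rb'))
P=[onz(t,320+a/4,140+b/4,.008)[:2] for a,b in[(193,42),(315,90),(200,397),(77,345)]]
P=np.array(P);x=(P[0]+P[1]-P[2]-P[3])/2;print('foot c',P.mean(0),'yaw',np.arctan2(x[1],x[0]),np.linalg.norm(x),np.linalg.norm(P[0]-P[1]))
y=P[0]-P[1];print('yaw from y',np.arctan2(-y[0],y[1]))
u=x/np.linalg.norm(x);print('screw pred from foot center (if origin=centre)',P.mean(0)+.06*u)
print('bar top',onz(t,384.2,164.5,.116),'scene',onz(s,270+668/4,265+208/4,.116))
for a,b in[(195,85),(312,118)]: print('bar end',onz(t,320+a/4,140+b/4,.116))
for a,b in[(190,187),(220,192),(133,355),(160,365)]: print('stone',onz(t,320+a/4,140+b/4,.05))
T=np.array([onz(t,*q,.016)[:2] for q in[(210,161),(250,158),(257,227),(217,231)]]);d=T[0]+T[1]-T[2]-T[3];print('tray',T.mean(0),np.arctan2(d[1],d[0]))
print('tumbler',onz(t,306,178,.05))
st=env.get_state();
from scipy.spatial.transform import Rotation as R
print(R.from_quat(st['tool_rot']).as_matrix().round(3))
```

```text
foot c [ 0.56674278 -0.16290531] yaw -0.375153486210843 0.22083002056947018 0.08830155594942068
yaw from y -0.38608149533537905
screw pred from foot center (if origin=centre) [ 0.62256987 -0.18489023]
bar top [ 0.6268787  -0.18953533  0.116     ] scene [ 0.82221328 -0.05728325  0.116     ]
bar end [ 0.63533352 -0.15098311  0.116     ]
bar end [ 0.61402696 -0.2238616   0.116     ]
stone [ 0.58109837 -0.15416781  0.05      ]
stone [ 0.57767789 -0.17371405  0.05      ]
stone [ 0.47148119 -0.11538387  0.05      ]
stone [ 0.46484277 -0.13281407  0.05      ]
tray [0.56898043 0.19902614] 0.10116825617590267
tumbler [0.60518641 0.00609369 0.05      ]
[[ 0.907  0.42  -0.   ]
 [ 0.42  -0.907  0.001]
 [ 0.    -0.001 -1.   ]]
```

>>> servo_tool:
  rows: "0.045 0.037 0 0.095;0.045 0.037 0 0.095;0.045 0.037 0 0.095;0.045 0.037 0 0.095;0.045 0.037 0 0.095;0.045 0.037 0 0.095;0.045 0.037 0 0.095;0.045 0.037 0 0.095"
  gripper: 0.06

```text
t: 1.1
tool_pos: [0.5924, -0.2016, 0.3036]
tool_rot: [0.826, 0.563, -0.0, -0.0]
ft_force: [0.1, -0.4, 0.2]
opening: 0.0603
grip_force: 0.0
```

Run:
```python
from h import *
import pickle
s=snap('wrist','w1');pickle.dump(s,open('w1.pkl','wb'))
c,d=ray(s,s['cx'],s['cy'],True);print(c,d,s['fx'],s['cx'],s['cy'])
st=env.get_state();print(st['t'],st['tool_pos'],st['tool_rot'],st['ft_force'],st['ft_torque'],st['opening'])
```

```text
[ 0.61820679 -0.13734296  0.37303252] [-0.09907064 -0.25493238 -0.96187031] 371.64829954431775 318.3549784733923 237.99128565683176
1.15 [ 0.59617363 -0.19728232  0.30338191] [ 8.24015422e-01  5.66566386e-01  1.02182042e-03 -2.66303212e-04] [-0.33446372  5.82102379 -0.99152073] [0.14735799 0.03061607 0.00229851] 0.060292958426827116
```

View pics/w1.png

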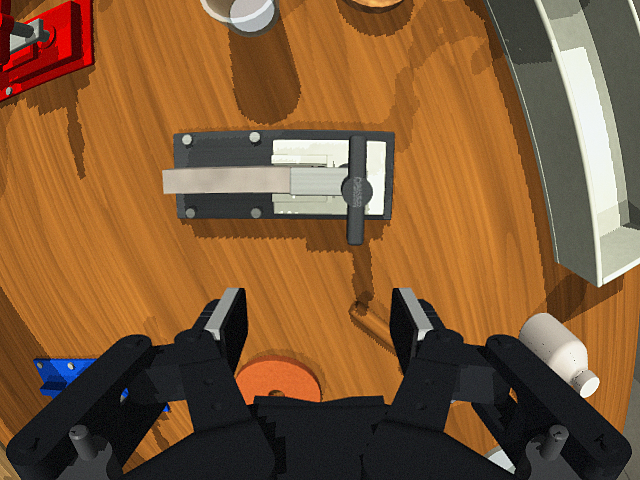

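The wrist view shows the bar running from (358,137) to (355,243) with its hub at (357,190). The stone spans x 163–290 at row 181, with the arm to its right. Now that the arm has settled I'll take a second picture and measure.

```bash
cat > meas.py <<'E'
from h import *
import pickle
s=snap('wrist');pickle.dump(s,open('w2.pkl','wb'))
g=s['img'].max(2).astype(int)
st=env.get_state();print(st['t'],st['tool_pos'],st['tool_rot'])
# bar edges per row near columns 330..390
pts=[]
for v in list(range(145,178,2))+list(range(204,238,2)):
    row=g[v,325:392];m=row<85
    # longest dark run
    idx=np.flatnonzero(m);runs=np.split(idx,np.flatnonzero(np.diff(idx)>1)+1)
    r=min(runs,key=lambda r:abs(r.mean()-32) if len(r)>8 else 99);
    if len(r)<25: pts.append((325+r.mean(),v,len(r)))
pts=np.array(pts);print(pts[::4],np.median(pts[:,2]))
W=np.array([onz(s,u,v,.116,True)[:2] for u,v,_ in pts])
vx,vy,x0,y0=cv2.fitLine(W.astype(np.float32),cv2.DIST_HUBER,0,.001,.001).ravel();print('bar dir yaw(y-axis-90)',np.arctan2(-vx,vy) if vy>0 else np.arctan2(vx,-vy),(x0,y0))
for v in(137,243): print('end',onz(s,pts[:,0].mean(),v,.116,True))
print('hub',onz(s,357,190,.116,True))
for u,v in((163,170),(163,194),(290,167),(290,194)): print('stone',onz(s,u,v,.05,True))
for u,v in((174,131),(394,131),(394,219),(177,219)): print('foot',onz(s,u,v,.008,True))
E
python3 meas.py
```

```text
1.2 [ 0.59402016 -0.19940695  0.30313876] [ 8.25194970e-01  5.64847805e-01  3.36114522e-04 -3.23960344e-04]
[[382.  147.   19. ]
 [348.  155.    5. ]
 [348.  163.    5. ]
 [346.  171.   11. ]
 [363.5 204.   10. ]
 [345.  212.    3. ]
 [356.5 220.   10. ]
 [346.  230.    5. ]] 6.5
bar dir yaw(y-axis-90) -0.29588825 (np.float32(0.62969166), np.float32(-0.17269532))
end [ 0.64331134 -0.14209345  0.116     ]
end [ 0.61754174 -0.21321014  0.116     ]
hub [ 0.6335751  -0.17797078  0.116     ]
stone [ 0.47912213 -0.10660372  0.05      ]
stone [ 0.4695291  -0.12694629  0.05      ]
stone [ 0.58921083 -0.14970199  0.05      ]
stone [ 0.58040579 -0.17187646  0.05      ]
foot [ 0.48837828 -0.07127007  0.008     ]
foot [ 0.69352386 -0.15399588  0.008     ]
foot [ 0.66451298 -0.23820451  0.008     ]
foot [ 0.45312057 -0.15656179  0.008     ]
```

>>> servo_tool:
  rows: "0.0 0.0 0 0;0 0 0 0;0 0 0 0;0 0 0 0"

```text
t: 1.7
tool_pos: [0.5908, -0.2036, 0.3041]
tool_rot: [0.827, 0.562, 0.0, 0.0]
ft_force: [0.3, -0.0, -0.1]
opening: 0.06
grip_force: 0.0
```

Run:
```python
from h import *
import pickle
for k in range(2):
    s=snap('wrist');st=env.get_state();print(st['t'],st['tool_pos'],st['qvel'].round(3));c,d=ray(s,s['cx'],s['cy'],True);print(c,d)
pickle.dump(s,open('w2.pkl','wb'))
g=s['img'].max(2)
print(g[155,335:385].tolist());print(g[225,335:385].tolist())
cv2.imwrite('pics/w2.png',cv2.resize(s['img'][115:255,155:405,::-1],(750,420),interpolation=cv2.INTER_CUBIC))
```

```text
1.75 [ 0.59091762 -0.20348605  0.30404324] [ 0.004  0.003 -0.002 -0.    -0.001 -0.   ]
[ 0.61683469 -0.13950441  0.3734794 ] [-0.09958429 -0.2546787  -0.96188447]
1.8 [ 0.59100559 -0.20335848  0.30401775] [ 0.005  0.001 -0.001  0.001  0.001  0.   ]
[ 0.61690996 -0.13936632  0.37345232] [-0.09953056 -0.25469135 -0.96188668]
[239, 240, 240, 239, 241, 242, 242, 240, 243, 243, 242, 243, 252, 217, 0, 28, 68, 71, 78, 87, 86, 83, 81, 86, 85, 87, 83, 85, 88, 72, 51, 25, 255, 251, 244, 243, 243, 242, 241, 242, 243, 241, 242, 240, 242, 244, 249, 250, 250, 247]
[111, 117, 122, 110, 117, 108, 105, 105, 104, 112, 117, 129, 54, 36, 55, 70, 69, 81, 81, 78, 84, 80, 85, 85, 80, 80, 81, 70, 65, 64, 105, 126, 123, 116, 117, 118, 109, 110, 107, 106, 109, 119, 112, 115, 115, 115, 115, 104, 108, 146]
```

View pics/w2.png

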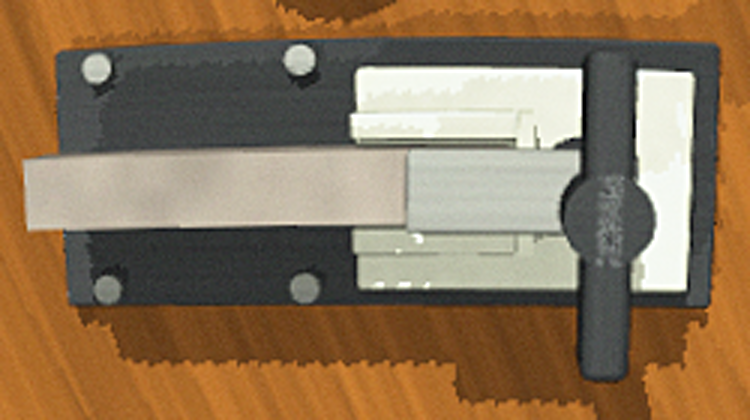

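The crop shows the bar's centre line from (609,53) to (604,378) and the hub at (608,220). The stone's near end is at (24..30, 160..230), the end of the arm is at column 407, and the foot corners are (57,47), (720,42), (708,306) and (70,304).

Run:
```python
from h import *
import pickle
s=pickle.load(open('w2.pkl','rb'));t=pickle.load(open('top0.pkl','rb'));sc=pickle.load(open('scene0.pkl','rb'))
f=lambda a,b,z:onz(s,155+a/3,115+b/3,z,True)[:2]
A,B=f(609,53,.116),f(604.5,378,.116);d=A-B;print('bar',A,B,(A+B)/2,np.linalg.norm(d),'yaw',np.arctan2(-d[0],d[1]))
# row edge scans
for v,z in((155,0),(225,0)):pass
print('hub',f(608,220,.116))
P=np.array([f(a,b,.008) for a,b in[(720,42),(708,306),(70,304),(57,47)]]);x=P[0]+P[1]-P[2]-P[3];print('foot',P.mean(0),np.arctan2(x[1],x[0]),np.linalg.norm(x)/2,np.linalg.norm(P[0]-P[1]))
yw=np.arctan2(x[1],x[0]);u=np.array([np.cos(yw),np.sin(yw)]);print('screw from foot',P.mean(0)+.06*u)
S=[f(a,b,.05) for a,b in[(24,160),(30,230),(407,150),(407,231)]];print('stone',S);e=S[2]+S[3]-S[0]-S[1];print(np.arctan2(e[1],e[0]), 'nose',(S[0]+S[1])/2)
# triangulate hub with top & scene & wrist
obs=[ray(t,384.2,164.5),ray(sc,337,317),ray(s,155+608/3,115+220/3,True)]
def tri(o):
    M=np.zeros((3,3));b=np.zeros(3)
    for c,d in o:
        d=d/np.linalg.norm(d);Q=np.eye(3)-np.outer(d,d);M+=Q;b+=Q@c
    return np.linalg.solve(M,b)
print('tri all',tri(obs),'ts',tri(obs[:2]),'tw',tri([obs[0],obs[2]]),'sw',tri(obs[1:]))
print('scene plane',onz(sc,337,317,.116))
```

```text
bar [ 0.64319081 -0.14768735] [ 0.61513247 -0.2198153 ] [ 0.62916164 -0.18375132] 0.07739321855685635 yaw -0.37099462529520605
hub [ 0.62917273 -0.18404427]
foot [ 0.57020482 -0.15971151] -0.38554654906924923 0.2222200703868874 0.08913348264614741
screw from foot [ 0.6258004  -0.18227544]
stone [array([ 0.47498123, -0.11037026]), array([ 0.46734394, -0.13089392]), array([ 0.58532196, -0.15483151]), array([ 0.57626172, -0.17692089])]
-0.39140739786741996 nose [ 0.47116258 -0.12063209]
tri all [ 0.62920904 -0.18703365  0.11107797] ts [ 0.62925703 -0.18848275  0.11335263] tw [ 0.63081747 -0.19050949  0.09246471] sw [ 0.62966272 -0.18510139  0.1093665 ]
scene plane [ 0.63185888 -0.1882549   0.116     ]
```

>>> servo_tool:
  rows: "0.018 0.009 -0.02 0;0.019 0.009 -0.04 0;0 0 -0.029 0;0 0 0 0;0 0 0 0;0 0 0 0"

```text
t: 2.55
tool_pos: [0.6286, -0.1854, 0.2166]
tool_rot: [0.827, 0.562, 0.001, 0.001]
ft_force: [-0.3, -1.5, 0.7]
opening: 0.0601
grip_force: 0.0
```

Run:
```python
from h import *
import pickle
s=snap('wrist');st=env.get_state();print(st['t'],st['tool_pos'],st['ft_force'],st['ft_torque'])
pickle.dump(s,open('w3.pkl','wb'))
from scipy.spatial.transform import Rotation as R
T=np.array(st['tool_pos']);Rm=R.from_quat(st['tool_rot']).as_matrix()
for z in(.054,.099):print(proj(s,T+Rm@[0,0,z],True))
cv2.imwrite('pics/w3.png',s['img'][:,:,::-1])
```

```text
2.6 [ 0.62849741 -0.18528788  0.21636722] [0.20444186 0.72542061 0.03045406] [0.03612182 0.02774173 0.024239  ]
[316.06135176 324.47059038]
[316.45550542 279.59726564]
```

View pics/w3.png

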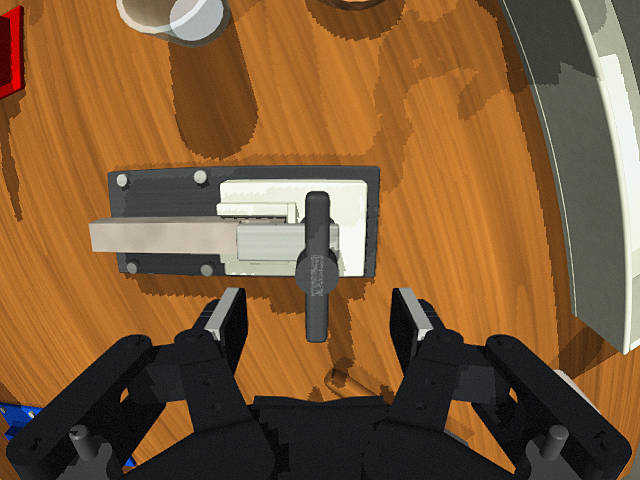

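The hub is at (317,273), about 6 px above the tool axis at (316.5,279.6). The bar runs from (317,192) to (315.5,341).

Run:
```python
from h import *
import pickle
s=pickle.load(open('w3.pkl','rb'))
print('hub',onz(s,317.2,273,.116,True))
A,B=[onz(s,*q,.116,True)[:2] for q in((317.3,192),(315.8,341))];d=A-B;print(A,B,(A+B)/2,np.linalg.norm(d),np.arctan2(-d[0],d[1]))
g=s['img'].max(2).astype(int)
W=[]
for v in list(range(198,216,2))+list(range(298,336,2)):
    r=g[v,295:340]; m=np.flatnonzero(r<98); 
    print(v,295+m.min(),295+m.max(),end=' | ')
```

```text
hub [ 0.63011575 -0.18275844  0.116     ]
[ 0.64485062 -0.14565683] [ 0.61504247 -0.2187788 ] [ 0.62994654 -0.18221781] 0.07896421635367858 -0.3870834639795566
198 306 328 | 200 305 329 | 202 305 329 | 204 305 329 | 206 305 329 | 208 305 329 | 210 305 329 | 212 305 328 | 214 305 329 | 298 295 328 | 300 305 328 | 302 305 328 | 304 305 328 | 306 305 328 | 308 299 328 | 310 305 328 | 312 299 328 | 314 305 328 | 316 305 328 | 318 305 328 | 320 305 328 | 322 305 328 | 324 305 328 | 326 305 328 | 328 306 327 | 330 306 327 | 332 306 330 | 334 306 327 |
```

>>> servo_tool:
  rows: "0.001 0.0022 -0.02 0;0 0 -0.02 0;0 0 -0.013 0;0 0 0 0;0 0 0 0"

```text
t: 3.22
tool_pos: [0.6294, -0.1829, 0.1622]
tool_rot: [0.827, 0.562, 0.0, 0.0]
ft_force: [-0.2, 0.0, 0.6]
opening: 0.06
grip_force: 0.0
```

>>> servo_tool:
  rows: "0 0 0 0;0 0 0 0;0 0 0 0;0 0 0 0;0 0 0 0;0 0 0 0"
  gripper: 0.0

```text
t: 3.98
tool_pos: [0.6291, -0.1828, 0.1624]
tool_rot: [0.827, 0.562, -0.0, -0.0]
ft_force: [-3.2, 1.2, 4.8]
opening: 0.0109
grip_force: 59.2
```

```bash
cat > st.py <<'E'
from h import *
from scipy.spatial.transform import Rotation as R
st=env.get_state();q=st['tool_rot'];M=R.from_quat(q).as_matrix()
print('t',st['t'],'p',st['tool_pos'].round(4),'yaw',round(float(np.arctan2(M[1,1],M[0,1])),4),'F',st['ft_force'].round(2),'T',st['ft_torque'].round(3),'op',round(st['opening'],4),st['grip_force'],'j1,6',st['joint_pos'][[0,5]].round(3),'e6',st['joint_efforts'][5].round(3))
E
python3 st.py
```

```text
t 3.975 p [ 0.6291 -0.1828  0.1624] yaw -0.377 F [-3.22  1.18  4.75] T [ 0.239  0.588 -0.033] op 0.0109 59.17474776506424 j1,6 [-0.354  0.023] e6 -0.019
```

>>> servo_tool:
  rows: "0 0 0 0.03;0 0 0 0.03;0 0 0 0;0 0 0 0"

```text
t: 4.47
tool_pos: [0.6291, -0.1828, 0.1624]
tool_rot: [0.81, 0.587, -0.0, -0.0]
ft_force: [-3.4, 1.6, 5.5]
opening: 0.0108
grip_force: 59.4
```

```bash
python3 st.py
```

```text
t 4.475 p [ 0.6291 -0.1828  0.1624] yaw -0.317 F [-3.42  1.56  5.5 ] T [ 0.205  0.621 -0.033] op 0.0108 59.36412066221237 j1,6 [-0.354 -0.037] e6 -0.042
```

>>> servo_tool:
  rows: "0 0 0 0.02;0 0 0 0.02;0 0 0 0;0 0 0 0"

```text
t: 4.97
tool_pos: [0.629, -0.1828, 0.1623]
tool_rot: [0.798, 0.603, -0.0, -0.0]
ft_force: [-4.4, 1.2, 6.6]
opening: 0.011
grip_force: 59.4
```

```bash
python3 st.py
```

```text
t 4.975 p [ 0.629  -0.1828  0.1623] yaw -0.277 F [-4.4   1.24  6.61] T [ 0.144  0.599 -0.018] op 0.011 59.38409686088562 j1,6 [-0.354 -0.077] e6 -0.045
```

>>> servo_tool:
  rows: "0 0 0 0.02;0 0 0 0.02;0 0 0 0;0 0 0 0"

```text
t: 5.48
tool_pos: [0.629, -0.1827, 0.1623]
tool_rot: [0.786, 0.619, -0.0, -0.0]
ft_force: [-4.4, 1.4, 6.5]
opening: 0.0108
grip_force: 59.4
```

```bash
python3 st.py
python3 - <<'E'
from h import *
import pickle
s=snap('wrist');pickle.dump(s,open('w4.pkl','wb'))
cv2.imwrite('pics/w4.png',cv2.resize(s['img'][160:400,60:420,::-1],(720,480)))
E
```

```text
t 5.475 p [ 0.629  -0.1827  0.1623] yaw -0.2369 F [-4.41  1.37  6.51] T [ 0.212  0.695 -0.055] op 0.0108 59.40661758184433 j1,6 [-0.354 -0.117] e6 -0.045
```

View pics/w4.png

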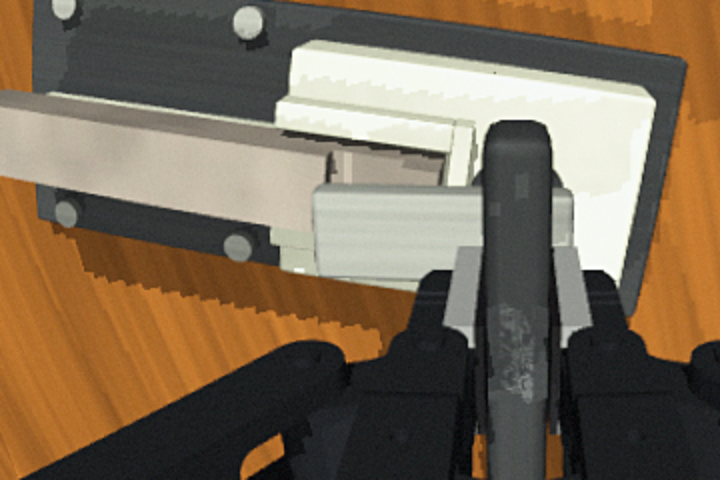

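The crop shows the arm has swung with the bar while the stone lies askew to it, at low torque. The screw therefore opens in the positive direction, and I'll keep turning that way.

>>> servo_tool:
  rows: "0 0 0 0.05;0 0 0 0.07;0 0 0 0.08;0 0 0 0.08;0 0 0 0.08;0 0 0 0.08;0 0 0 0.06;0 0 0 0"

```text
t: 6.52
tool_pos: [0.6287, -0.1828, 0.1623]
tool_rot: [0.608, 0.794, -0.0, -0.001]
ft_force: [-6.7, 2.2, 8.5]
opening: 0.0108
grip_force: 59.7
```

```bash
python3 st.py
```

```text
t 6.525 p [ 0.6287 -0.1828  0.1623] yaw 0.2638 F [-6.69  2.2   8.54] T [0.196 1.062 0.013] op 0.0108 59.65302228927612 j1,6 [-0.354 -0.618] e6 -0.43
```

>>> servo_tool:
  rows: "-0.0006 0.0002 0.0005 0.07;-0.0006 0 0.0005 0.09;0 0 0 0.09;0 0 0 0.09;0 0 0 0.09;0 0 0 0.09;0 0 0 0.07;0 0 0 0"

```text
t: 7.52
tool_pos: [0.6279, -0.1829, 0.1625]
tool_rot: [0.352, 0.936, -0.0, -0.0]
ft_force: [0.9, -4.1, -4.1]
opening: 0.0109
grip_force: 58.9
```

```bash
python3 st.py
```

```text
t 7.525 p [ 0.6279 -0.1829  0.1625] yaw 0.8524 F [ 0.85 -4.1  -4.06] T [-0.489 -0.087  0.   ] op 0.0109 58.882358372211456 j1,6 [-0.355 -1.207] e6 -0.62
```

>>> servo_tool:
  rows: "0 -0.0005 -0.0003 0.08;0 0 0 0.1;0 0 0 0.1;0 0 0 0.1;0 0 0 0.1;0 0 0 0.1;0 0 0 0.08;0 0 0 0"

```text
t: 8.52
tool_pos: [0.6277, -0.1835, 0.1624]
tool_rot: [0.03, 1.0, -0.0, -0.0]
ft_force: [-2.5, -4.7, -1.1]
opening: 0.0112
grip_force: 59.2
```

```bash
python3 st.py
```

```text
t 8.525 p [ 0.6277 -0.1835  0.1624] yaw 1.511 F [-2.5  -4.68 -1.07] T [-0.712  0.359 -0.015] op 0.0112 59.23932909965515 j1,6 [-0.355 -1.866] e6 -0.678
```

>>> servo_tool:
  rows: "0 0 0 0.08;0 0 0 0.08;0 0 0 0.08;0 0 0 0;0 0 0 0;0 0 0 0"

```text
t: 9.28
tool_pos: [0.6277, -0.1837, 0.1624]
tool_rot: [-0.089, 0.996, -0.0, -0.0]
ft_force: [-2.6, -5.2, -2.0]
opening: 0.0108
grip_force: 59.2
```

```bash
python3 st.py
```

```text
t 9.275 p [ 0.6277 -0.1837  0.1624] yaw 1.7497 F [-2.58 -5.17 -1.98] T [-0.905  0.401 -0.023] op 0.0108 59.20859456062317 j1,6 [-0.356 -2.105] e6 -0.015
```

The screw has been turned about 2.1 rad without trouble. I'll release the bar, rise, and move over the stone.

>>> servo_tool:
  rows: "0 0 0 0;0 0 0 0;0 0 0 0"
  gripper: 0.05

```text
t: 9.65
tool_pos: [0.6282, -0.1829, 0.1627]
tool_rot: [-0.091, 0.996, 0.0, 0.0]
ft_force: [0.2, -0.0, -0.6]
opening: 0.0499
grip_force: 0.0
```

>>> servo_tool:
  rows: "0 0 0.03 0;0 0 0.04 0;-0.02 0.008 0.03 -0.1;-0.03 0.012 0 -0.155;-0.03 0.012 0 -0.155;-0.0237 0.0092 0 -0.155;0 0 0 0;0 0 0 0"

```text
t: 10.65
tool_pos: [0.5249, -0.1421, 0.2629]
tool_rot: [0.189, 0.982, -0.0, 0.001]
ft_force: [0.9, 0.7, 0.1]
opening: 0.0497
grip_force: 0.0
```

>>> servo_tool:
  rows: "0 0 0 0;0 0 0 0"

```text
t: 10.9
tool_pos: [0.5246, -0.1421, 0.2624]
tool_rot: [0.19, 0.982, 0.0, -0.0]
ft_force: [1.1, 0.5, -0.9]
opening: 0.0498
grip_force: 0.0
```

```bash
python3 st.py
python3 - <<'E'
from h import *
import pickle
s=snap('wrist');pickle.dump(s,open('w5.pkl','wb'))
cv2.imwrite('pics/w5.png',s['img'][:,:,::-1])
E
```

```text
t 10.9 p [ 0.5246 -0.1421  0.2624] yaw 1.1885 F [ 1.09  0.49 -0.93] T [-0.066 -0.059  0.015] op 0.0498 0.0 j1,6 [-0.35  -1.539] e6 -0.015
```

View pics/w5.png

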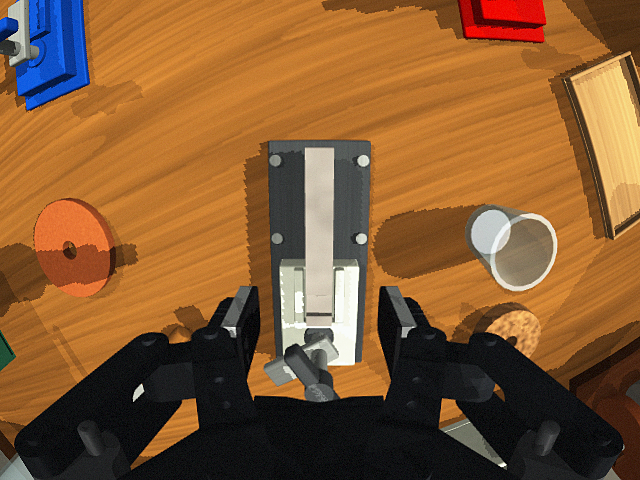

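The stone is free and straight in view, with its nose at (304..333,148) and the groove near rows 313–325. The arm has swung away to the lower left. Now I'll measure the stone's axis.

Run:
```python
from h import *
import pickle
s=pickle.load(open('w5.pkl','rb'));g=s['img'].astype(int)
W=[];L=[];Rr=[]
for v in range(155,255,5):
    r=g[v,285:350].max(1);m=np.flatnonzero(r>130)
    m=m[(m>10)&(m<58)]
    L.append(onz(s,285+m.min()-.5,v,.05,True)[:2]);Rr.append(onz(s,285+m.max()+.5,v,.05,True)[:2])
L,Rr=np.array(L),np.array(Rr);C=(L+Rr)/2;print('width',np.linalg.norm(L-Rr,axis=1).round(4))
vx,vy,x0,y0=cv2.fitLine(C.astype(np.float32),cv2.DIST_HUBER,0,.001,.001).ravel()
if vx<0: vx,vy=-vx,-vy
yaw=np.arctan2(vy,vx);print('stone yaw',yaw)
n=onz(s,318.5,148,.05,True)[:2];e=onz(s,318.5,326,.05,True)[:2];print('nose',n,'end',e,np.linalg.norm(e-n))
u=np.array([vx,vy]);print('centre from nose',n+.075*u,'mid',(n+e)/2)
T=env.get_state()['tool_pos'][:2];d=T-[x0,y0];print('tool off line (left +)',-vy*d[0]+vx*d[1], 'tool along from stone centre',(T-(n+e)/2)@u)
# tray corners (far rim, outer): 
for q in((564,78),(612,239),(638,232)):print(onz(s,*q,.016,True))
```

```text
width [0.0219 0.0219 0.0219 0.022  0.022  0.0221 0.0221 0.0222 0.0222 0.0223
 0.0224 0.0224 0.0225 0.0218 0.0219 0.022  0.022  0.0221 0.0222 0.0223]
stone yaw -0.3875743
nose [ 0.47012832 -0.12020103] end [ 0.60874071 -0.17571986] 0.1493175621656391
centre from nose [ 0.53956547 -0.14854681] mid [ 0.53943451 -0.14796045]
tool off line (left +) -0.00016756518465819124 tool along from stone centre -0.01601895233572282
[0.48286126 0.13265015 0.016     ]
[0.66893241 0.15760954 0.016     ]
[0.67859192 0.20478171 0.016     ]
```

>>> servo_tool:
  rows: "0 0 -0.03 -0.005;0 0 -0.04 0;0 0 -0.04 0;0 0 -0.03 0;0 0 -0.016 0;0 0 0 0;0 0 0 0"

```text
t: 11.82
tool_pos: [0.5249, -0.1421, 0.1077]
tool_rot: [0.193, 0.981, -0.0, 0.001]
ft_force: [0.6, 0.5, -0.2]
opening: 0.0503
grip_force: 0.0
```

>>> servo_tool:
  rows: "0 0 0 0;0 0 0 0;0 0 0 0;0 0 0 0;0 0 0 0"
  gripper: 0.0

```text
t: 12.45
tool_pos: [0.5247, -0.1421, 0.1077]
tool_rot: [0.193, 0.981, -0.0, 0.001]
ft_force: [-2.0, -0.1, 6.8]
opening: 0.0204
grip_force: 59.6
```

```bash
python3 st.py
```

```text
t 12.45 p [ 0.5247 -0.1421  0.1077] yaw 1.1831 F [-2.   -0.07  6.84] T [0.146 0.265 0.057] op 0.0204 59.644893407821655 j1,6 [-0.35  -1.533] e6 0.033
```

>>> servo_tool:
  rows: "0 0 0.001 0;-0.0093 0.0038 0 0;-0.0139 0.0057 0 0;-0.0139 0.0057 0 0;-0.0139 0.0057 0 0;-0.0139 0.0057 0 0;0 0 0 0;0 0 0 0"

```text
t: 13.45
tool_pos: [0.4597, -0.1154, 0.1077]
tool_rot: [0.193, 0.981, -0.0, 0.0]
ft_force: [0.8, -1.1, -0.5]
opening: 0.0203
grip_force: 58.8
```

```bash
python3 st.py
```

```text
t 13.45 p [ 0.4597 -0.1154  0.1077] yaw 1.183 F [ 0.8  -1.08 -0.5 ] T [0.057 0.017 0.019] op 0.0203 58.803106248378754 j1,6 [-0.344 -1.527] e6 0.003
```

>>> servo_tool:
  rows: "0 0 0.02 0;0 0 0.035 0;0 0 0.04 0;0 0 0.035 0;0.0117 0.039 0 0.06;0.0117 0.039 0 0.06;0.0117 0.039 0 0.06;0.0117 0.039 0 0.06"

```text
t: 14.45
tool_pos: [0.5068, 0.0419, 0.2375]
tool_rot: [0.073, 0.997, -0.0, 0.0]
ft_force: [0.6, 0.6, -1.1]
opening: 0.0203
grip_force: 59.0
```

>>> servo_tool:
  rows: "0.0117 0.039 0 0.06;0.0117 0.039 0 0.06;0.0117 0.039 0 0.06;0.0111 0.0395 0 0.065;0 0 0 0;0 0 0 0;0 0 0 0"

```text
t: 15.32
tool_pos: [0.5524, 0.1963, 0.2375]
tool_rot: [-0.048, 0.999, -0.0, -0.0]
ft_force: [-0.2, -0.6, -1.1]
opening: 0.0204
grip_force: 59.0
```

```bash
python3 st.py
python3 - <<'E'
from h import *
import pickle
s=snap('wrist');pickle.dump(s,open('w6.pkl','wb'))
cv2.imwrite('pics/w6.png',s['img'][:,:,::-1])
E
```

```text
t 15.325 p [0.5524 0.1963 0.2375] yaw 1.6666 F [-0.16 -0.58 -1.11] T [0.027 0.02  0.027] op 0.0204 59.04548138380051 j1,6 [ 0.262 -1.404] e6 -0.0
```

View pics/w6.png

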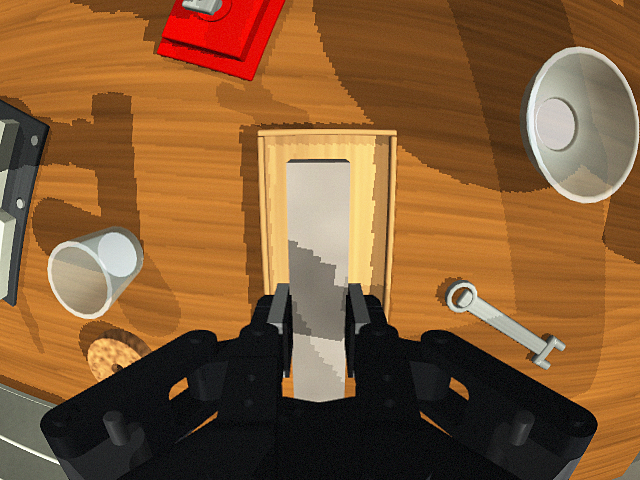

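The stone hangs level over the tray. The tray's near rim runs from (258,130) to (397,130), with its side edges reaching (265,285) and (393,300).

Run:
```python
from h import *
import pickle
s=pickle.load(open('w6.pkl','rb'))
A,B,C,D=[onz(s,*q,.016,True)[:2] for q in((258,131),(397,131),(265,285),(393,300))]
print(A,B,C,D,np.linalg.norm(A-B));a=(C-A)/np.linalg.norm(C-A)+(D-B)/np.linalg.norm(D-B);ya=np.arctan2(a[1],a[0]);yb=np.arctan2(-(B-A)[0],(B-A)[1]);print('yaw',ya,yb)
for y in(ya,yb,.101):
    u=np.array([np.cos(y),np.sin(y)]);c=(A+B)/2+.095*u;print('centre',c,'tool target',c-.016*u)
st=env.get_state();h=st['tool_pos'][2]
# stone nose on top plane: top is TCP - (.1077-.05)
z=h-.0577;n=[onz(s,*q,z,True)[:2] for q in((287,161),(350,161))];print('nose',n,(n[0]+n[1])/2)
```

```text
[0.48465784 0.14200668] [0.47361412 0.25006217] [0.61239165 0.15581354] [0.6161905  0.26772046] 0.10861838082162328
yaw 0.11544839724548539 0.10185050733751658
centre [0.57350359 0.20697767] tool target [0.5576101 0.2051346]
centre [0.57364366 0.2056935 ] tool target [0.55772658 0.20406671]
centre [0.57365184 0.20561312] tool target [0.55773338 0.20399987]
nose [array([0.49368018, 0.17945955]), array([0.49159562, 0.200846  ])] [0.4926379  0.19015278]
```

>>> servo_tool:
  rows: "0.0018 0.0025 -0.02 0.005;0.0018 0.0025 -0.04 0;0 0 -0.04 0;0 0 -0.03 0;0 0 -0.015 0;0 0 -0.006 0;0 0 0 0;0 0 0 0"

```text
t: 16.38
tool_pos: [0.5565, 0.2023, 0.0876]
tool_rot: [-0.051, 0.999, 0.0, 0.001]
ft_force: [0.4, 1.1, -0.8]
opening: 0.0208
grip_force: 59.0
```

>>> servo_tool:
  rows: "0 0 -0.0015 0;0 0 -0.001 0;0 0 0 0;0 0 0 0"

```text
t: 16.88
tool_pos: [0.556, 0.2022, 0.0841]
tool_rot: [-0.051, 0.999, -0.0, 0.0]
ft_force: [-0.2, -0.1, -0.8]
opening: 0.0208
grip_force: 59.0
```

```bash
python3 st.py
```

```text
t 16.875 p [0.556  0.2022 0.0841] yaw 1.673 F [-0.21 -0.11 -0.78] T [-0.003  0.017  0.021] op 0.0208 59.047201573848724 j1,6 [ 0.27  -1.403] e6 -0.0
```

>>> servo_tool:
  rows: "0 0 -0.001 0;0 0 0 0;0 0 0 0"

```text
t: 17.25
tool_pos: [0.556, 0.2022, 0.0831]
tool_rot: [-0.051, 0.999, -0.0, -0.0]
ft_force: [0.0, 0.6, -0.8]
opening: 0.0204
grip_force: 59.0
```

>>> servo_tool:
  rows: "0 0 -0.001 0;0 0 0 0;0 0 0 0"

```text
t: 17.62
tool_pos: [0.5561, 0.2022, 0.0827]
tool_rot: [-0.051, 0.999, 0.0, 0.0]
ft_force: [-2.9, -1.7, 6.3]
opening: 0.0204
grip_force: 60.0
```

The stone touched down where predicted, so I'll release it and rise.

>>> servo_tool:
  rows: "0 0 0 0;0 0 0 0;0 0 0 0;0 0 0 0"
  gripper: 0.04

```text
t: 18.12
tool_pos: [0.556, 0.2022, 0.082]
tool_rot: [-0.051, 0.999, -0.0, -0.0]
ft_force: [-0.0, -0.7, -0.5]
opening: 0.0398
grip_force: 0.0
```

>>> servo_tool:
  rows: "0 0 0.01 0;0 0 0.03 0;0 0 0.05 0;-0.02 -0.01 0.05 0;-0.04 -0.02 0.04 0;0 0 0 0;0 0 0 0;0 0 0 0"

```text
t: 19.12
tool_pos: [0.4963, 0.1723, 0.2611]
tool_rot: [-0.051, 0.999, -0.0, -0.001]
ft_force: [0.0, 0.1, -0.1]
opening: 0.0401
grip_force: 0.0
```

```bash
python3 st.py
python3 - <<'E'
from h import *
w=snap('wrist')['img'];t=snap('top')['img']
a=cv2.resize(w[60:420,160:560],(440,396));b=cv2.resize(t[130:250,190:420],(800-440,188))
o=np.zeros((396,800,3),np.uint8);o[:,:440]=a;o[:188,440:]=b;cv2.imwrite('pics/end.png',o[:,:,::-1])
E
```

```text
t 19.125 p [0.4963 0.1723 0.2611] yaw 1.6731 F [ 0.01  0.12 -0.08] T [-0.001  0.014 -0.016] op 0.0401 0.0 j1,6 [ 0.246 -1.427] e6 0.001
```

View pics/end.png

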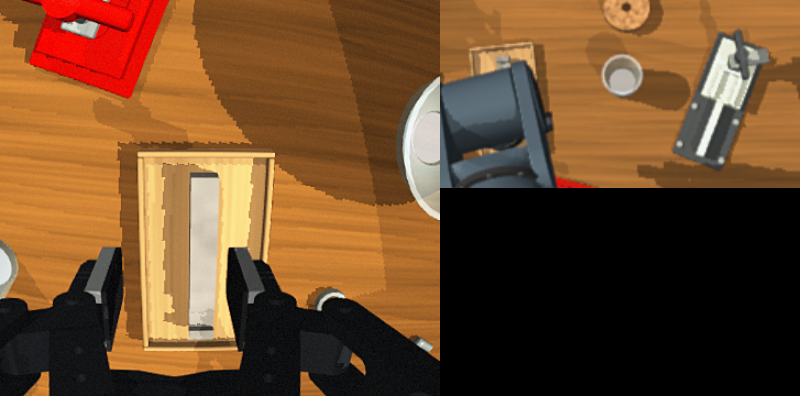

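The stone lies flat in the tray, running from (203,174) to (203,338) with its groove up at row 330, inside all four walls. The clamp arm is swung well open and the bystanders are undisturbed.

```bash
python3 -c "
from rig import env
print(env.hand_in())"
```

```text
the job is handed in; nothing more can be done
None
```

I handed the job in with the clamp unscrewed by about 2.1 rad (positive, anticlockwise from above) and the stone lying flat in the tray, groove up and released; hand-in returned no verdict.

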